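# Interleave hardness test blocks in a stacking stand

### The job

Put the large white separator sheet away between the two steel hardness test blocks: take it out of the rack, where it stands on edge, lay it flat on the bench and let go, then take it again and lower it flat onto the block that is already in the stacking stand. Then lower the other rectangular block flat on top of the sheet. Let go of neither more than 10 mm above its seat in the stand, and leave the short plate, the round block and the stapler where they are.

Things in the scene. Friction and masses are not known exactly. Their poses are not given: they have to be found in the camera images.
- sheet: Separator sheet: rigid white plastic plate 8 x 76 x 60 mm, 50 g, at first standing on edge in one of the two rack slots. Origin: middle of the edge it stands on at the start (the middle of one 8 x 76 edge face). Its x axis is the 8 mm thickness (face normal), y the 76 mm length, z (up at the start) the 60 mm height. Lying flat, x is vertical; either face may be up.
- sheet_mid (a point): Middle of the separator sheet's volume (30 mm along the sheet's z from its origin); same axes as the sheet.
- rack: Fixed light-wood rack 130 x 120 x 22 mm, origin at the centre of its underside on the bench. Two straight slots run along its y axis at x = -30 and +30 mm, each 11 mm wide and 16 mm deep (slot floor 6 mm above the bench). The sheet stands in one (its top edge is 66 mm above the bench), the short plate in the other; which is which changes.
- short_plate: Bystander: white plastic plate like the sheet but only 44 mm long and 44 mm high, 8 mm thick, standing in the other rack slot. Origin: middle of its lower edge; x is its thickness.
- stand: Fixed aluminium stacking stand: base 100 x 84 x 6 mm, origin at the centre of its underside on the bench, x along its length. Four corner angles (legs 16 mm long, tops flared outward, 49 mm above the bench) enclose 80 x 64 mm; the sides are open between them: 53 mm free along each long side, 38 mm along each short one.
- stand_seat (a point): Centre of the upper face of the stand's base plate, 6 mm above the bench; z up, x along the stand's length, y across. Stacked heights over this point: lower block 0 to 14 mm, sheet 14 to 22 mm, upper block 22 to 36 mm.
- lower_block: Steel test block 72 x 54 x 14 mm (x, y, z), 0.4 kg, lying in the stand from the start. Origin: centre of its underside.
- upper_block: Steel test block of the same shape, 72 x 54 x 14 mm (x, y, z), about 0.4 kg, lying flat alone on the bench. Origin: centre of its underside.
- round_block: Bystander: round steel block, 64 mm diameter, 15 mm high, on the bench. Origin: centre of its underside.
- stapler: Bystander: blue stapler, about 36 x 135 x 55 mm (long along its y), on the bench. Origin: centre of its underside.

How it is judged:
By the outcome, as a careful person would: the job done as asked, in the order asked, and still so for the second after the job is handed in, with the robot touching nothing.
It also fails if it takes over 64 s, if anything falls off the work surface, if the arm or the gripper's body presses on something with over 40 N, if the wrist force passes 120 N, or if a joint passes its speed limit or range.

### The arm

A 6-joint arm with a two-finger parallel gripper is mounted at the origin on the work surface. World frame = base frame: x ahead of the robot, y to its left, z up, the work surface at z = 0. Lengths are in m, angles in degrees, forces in N, time in s.
With the tool pointing down it reaches from about 0.25 to 0.725 m from the base axis. Payload 9.7 kg.
Tool frame: the origin (TCP) lies on the centre line of the jaws, within the pads' length; the fingertips stand tip_extent ahead of it and the grasp point (between the pads) lies 3 mm ahead of it (tip_extent is the distance from the TCP to the fingertips, in m); z points along the fingers, y is the line along which they close (so a half turn about z gives the same grasp; the last joint's range is limited). The gripper opens to 85 mm and grips with 20 to 120 N. Pads are 22 mm wide; open, the fingers measure 114 mm over their backs; the gripper's body (76 mm by 85 mm) begins 54 mm behind the grasp point. The pads swing forward as they close: fully open they stand 13 mm farther back than shut.
Start: joints at [74.026, 4.979, 10.078, 95.1, 0, 90], TCP at [0.151, 0.529, 0.253] pointing down, gripper open.
Joint ranges: [-179.16, 179.16], [-48.56, 103.87], [-65.8, 70.77], [-126.05, 130.52], [-82.76, 87.17], [-180, 180]. Speed limits (degrees/s): [127.2, 127.2, 147.25, 180, 180, 180].

### API

Orientations are given as [roll, pitch, yaw] about the fixed x, y, z axes, in that order (R = Rz(yaw) Ry(pitch) Rx(roll)).
In Python, from workcell import * gives the robot as it stands.
- The arm moves only by the tool servo_tool, never from a script. Its argument "rows" is a list of rows, each an object with "offset": the shift along the tool's x, y, z as a fraction of full scale, a list of three; "yaw": the turn about the tool's z as a fraction of full scale; "claw": the closure, from 0 (fully open) to 1 (shut). A call has 1 to 12 rows; each row is the pose to reach, as a shift and turn from the pose commanded when the call began, along the tool's axes at that moment, turning the shorter way round; what a row does not reach only later rows make up. Full scale, the value 1, is 0.1 m for a shift and pi rad for a turn. A row lasts 1/8 s, in which the tool goes at most 62.5 mm and 10.7 degrees, less where a joint would pass 70% of its speed; a pose out of reach is approached as far as the arm can. A call with a number of a shift or a turn outside -1 to 1 is refused whole. A call with a gripper value outside its range is refused whole. The fingers move at their own pace and stop on an object; "squeeze" is the grip in N (left out, the last holds). Time passes only in rows, so rows that repeat a pose let the fingers close. It gives the time, the measured TCP pose, the force, the opening and the grip force at its end, in the units of the state.
- get_obs(): the state, without advancing time (a new reading comes with each control period).
- camera(name): name is "scene" or "top"; returns (picture, depth): 480x640x3 uint8, red, green, blue; 480x640 float32, m along the optical axis (not along the pixel's ray), 0 where there is no reading.
- camera_info(name): a dict with "fx", "fy", "cx", "cy" (pixels), "cam_to_world" (4x4, takes a point from camera to world coordinates). Camera axes: x right, y up, looking along -z (the intrinsics and any distortion apply to the point x, -y, -z); pixel columns grow to the right and rows downward; lengths in m; the calibration is good to about 2 mm. A picture is of the moment at which its call begins. camera_info takes no time and is no camera call.
- job_done(): hands the job in; it is judged then, once.
The state is a dict: "time": time; "q": joint angles; "qd": joint speeds; "joint_efforts": joint torques, N m; "ee_pos": TCP position; "tcp_rot": TCP orientation; "wrist_force": force on the tool from outside, world axes, zero at the start; "torque": the same for the moment, N m; "opening": finger opening in m; "grasp_force": force on a finger pad.
Only numpy, scipy, OpenCV 4.12 (cv2) and the standard library are available. Lean on these libraries where they do the work, as an engineer would, in place of code of your own. Each camera call takes 0.05 s, during which the arm holds its last target. There are 200 camera calls.

## Working session

There is one attempt and no reset: what is moved stays moved. The work goes in short steps, Python scripts to look and compute and a tool call to move; the robot and the scene stay as the last step left them, time stands still between calls to the robot, and variables do not carry over. Pictures are saved under pics/ and viewed, at most 10 in all, crops included, and the job is handed in when it is done.

Besides the shell and the picture viewer there is one more tool, called after "Call:" as name(argument=value, ...), one argument or row to a line, values as JSON. servo_tool: Moves the arm, as the interface text tells. Its arguments: {"type":"object","properties":{"rows":{"type":"array"},"squeeze":{"type":"number"}},"required":["rows"]}

```bash
ls; mkdir -p pics; python3 - <<'E'
from workcell import *
import numpy as np, cv2
o=get_obs(); print({k:np.round(v,3) if not isinstance(v,str) else v for k,v in o.items()})
for n in("top","scene"):
    p,d=camera(n); i=camera_info(n)
    cv2.imwrite(f"pics/{n}0.png",p[:,:,::-1]); np.savez(f"{n}0.npz",p=p,d=d)
    print(n,{k:np.round(v,4) for k,v in i.items()},(d>0).mean())
try: print(tip_extent)
except Exception as e: print(e)
E
```

```text
pics
{'time': np.float64(0.0), 'q': array([74.026,  5.01 , 10.035, 95.097,  0.   , 90.002]), 'qd': array([-0.034, -0.121, -0.043,  0.03 ,  0.038, -0.005]), 'joint_efforts': array([-3.000e-03, -5.204e+01,  4.648e+01,  1.600e-02, -0.000e+00,
        0.000e+00]), 'ee_pos': array([0.151, 0.529, 0.253]), 'tcp_rot': array([-179.927,   -0.   ,  164.024]), 'wrist_force': array([-1.349, -0.361, -0.243]), 'torque': array([-0.019, -0.047, -0.033]), 'grasp_force': np.float64(0.0), 'opening': np.float64(0.085)}
top {'fx': np.float64(462.4312), 'fy': np.float64(462.4312), 'cx': np.float64(318.0107), 'cy': np.float64(236.2691), 'cam_to_world': array([[-0.0024,  1.    , -0.0092,  0.5698],
       [-0.9998, -0.0026, -0.0191, -0.0101],
       [-0.0191,  0.0091,  0.9998,  0.8348],
       [ 0.    ,  0.    ,  0.    ,  1.    ]])} 0.9961393229166666
scene {'fx': np.float64(565.062), 'fy': np.float64(565.062), 'cx': np.float64(319.2384), 'cy': np.float64(241.8778), 'cam_to_world': array([[ 0.2925, -0.6505,  0.701 ,  1.3124],
       [ 0.9562,  0.2089, -0.2051, -0.2117],
       [-0.013 ,  0.7302,  0.6831,  0.767 ],
       [ 0.    ,  0.    ,  0.    ,  1.    ]])} 0.9962272135416667
0.022
```

View pics/top0.png

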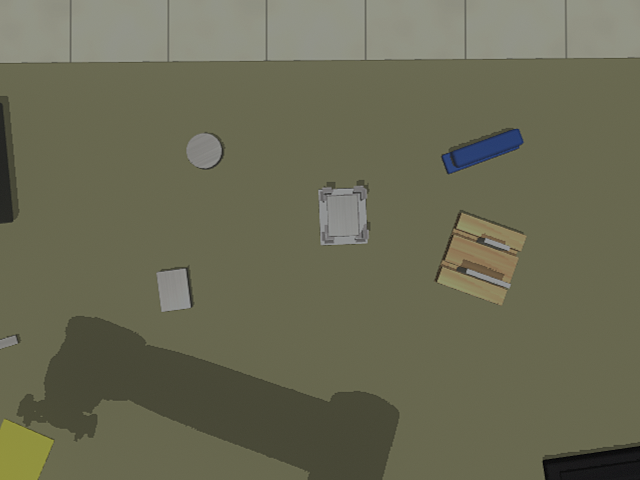

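View pics/scene0.png

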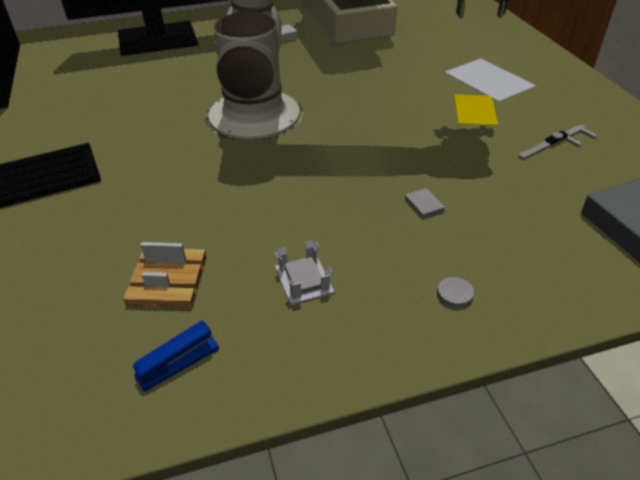

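The top view shows the sheet in the near rack slot (~484,275), the short plate at (494,243), the stand at (343,216), the free block at (174,290), the round block at (205,150) and the stapler at (482,150). The scene view agrees: sheet at (163,252), stand at (305,278), free block at (425,203).

```bash
cat > h.py <<'E'
from workcell import *
import numpy as np, cv2
def cloud(n,d):
    i=camera_info(n); v,u=np.mgrid[:480,:640]
    P=np.stack([(u-i['cx'])/i['fx']*d,-(v-i['cy'])/i['fy']*d,-d],-1)
    M=i['cam_to_world']; return P@M[:3,:3].T+M[:3,3]
def ray(n,uv,z):
    i=camera_info(n); uv=np.atleast_2d(uv).astype(float)
    r=np.c_[(uv[:,0]-i['cx'])/i['fx'],-(uv[:,1]-i['cy'])/i['fy'],-np.ones(len(uv))]@i['cam_to_world'][:3,:3].T
    o=i['cam_to_world'][:3,3]; return o+r*((z-o[2])/r[:,2])[:,None]
def rect(xy):
    c,s,a=cv2.minAreaRect(np.float32(xy)*1000)
    if s[0]<s[1]: s=s[::-1]; a+=90
    return np.round(c,1),np.round(s,1),round((a+90)%180-90,1)   # mm, long-axis angle
def go(x,y,z,yaw,o=None):
    "tool-axis offsets (in m) and yaw fraction from present pose to the target; yaw mod 180"
    o=o or get_obs(); p=np.array(o['ee_pos']); w=np.radians(o['tcp_rot'][2])
    d=np.array([x,y,z])-p
    X=np.array([np.cos(w),np.sin(w)]);Y=np.array([np.sin(w),-np.cos(w)])
    t=(yaw-np.degrees(w)+90)%180-90
    return np.round([d[:2]@X*10,d[:2]@Y*10,-d[2]*10],3),round(-t/180,4)
E
python3 - <<'E'
from h import *
f=np.load('top0.npz');p,d=f['p'],f['d'];P=cloud('top',d)
boxes={'stand':(310,175,376,252),'upper':(150,260,198,318),'rack':(430,205,530,310),'round':(180,125,230,175),'stapler':(435,120,530,180)}
hsv=cv2.cvtColor(p,cv2.COLOR_RGB2HSV)
for k,(a,b,c,e) in boxes.items():
    s=np.s_[b:e,a:c]; z=P[s][...,2]; S=hsv[s]; print(k,'z pct',np.round(np.percentile(z,[2,10,50,90,99])*1000,1))
    m=(z>.005)
    if k=='upper':
        # colour mask, low saturation
        m2=((S[...,1]<60)&(S[...,2]>90)).astype(np.uint8)
        cc=max(cv2.findContours(m2,0,1)[0],key=cv2.contourArea)[:,0]+[a,b]
        print(' col',rect(ray('top',cc,.014)[:,:2]))
    print(' all',rect(P[s][m][:,:2]))
    if k=='rack':
        mr=(z>.014)&(z<.026); print(' body',rect(P[s][mr][:,:2]))
        m2=((S[...,1]<50)&(z>.03)); n,l,st,ce=cv2.connectedComponentsWithStats(m2.astype(np.uint8))
        for j in range(1,n):
            if st[j,4]>15: print(' plate',st[j,4],rect(P[s][l==j][:,:2]),np.round(np.percentile(P[s][l==j][:,2],[10,50,90]),4))
    if k=='stand':
        for lo,hi in((.003,.01),(.015,.025),(.035,.06)):
            q=(z>lo)&(z<hi); print(' ',lo,q.sum(),rect(P[s][q][:,:2]))
cr=[p[170:320,:,::-1][:, 300:540],]
cv2.imwrite('pics/c0.png',cv2.resize(cr[0],None,fx=3,fy=3,interpolation=cv2.INTER_CUBIC))
E
```

```text
stand z pct [-2.9 -1.6  4.  21.8 50. ]
 all (array([613. , -39.2]), array([99.4, 83.5]), 2.6)
  0.003 954 (array([618.2, -36.4]), array([131.1, 113.2]), -0.2)
  0.015 1256 (array([613.1, -42.7]), array([84.4, 64. ]), 5.3)
  0.035 376 (array([613.2, -39.2]), array([97.5, 80.1]), 1.5)
upper z pct [-2.4 -1.1  2.3 15.3 17.1]
 col (array([482.9, 264.9]), array([72.8, 55. ]), 7.2)
 all (array([505.5, 137.3]), array([313. ,  73.6]), -79.7)
rack z pct [-3.2 -1.9  4.1 22.8 66. ]
 all (array([ 572.2, -184.4]), array([326. , 130.4]), 70.0)
 body (array([ 537.3, -280.6]), array([130.4, 121.4]), -20.0)
 plate 164 (array([ 563. , -297.2]), array([43.9,  8.2]), 70.4) [0.0367 0.0487 0.0506]
 plate 279 (array([ 536.8, -162.5]), array([311.5,  13.9]), 75.2) [0.0514 0.0648 0.0669]
round z pct [-2.7 -1.4  1.6 15.9 17.7]
 all (array([649.7, 121.5]), array([301.4,  62.2]), 47.1)
stapler z pct [-3.5 -2.4 -0.  47.6 53.3]
 all (array([ 673.3, -171.1]), array([379.9,  47.1]), -64.3)
```

View pics/c0.png

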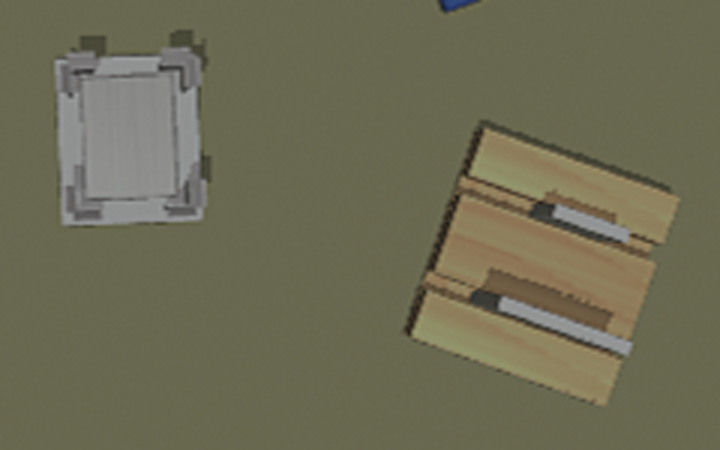

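The crop shows the sheet's top edge from (499,302) to (631,348) and the lower block inside the stand's four corners (82–178, 75–200). I'll refine the sheet and stand positions now.

```bash
python3 - <<'E'
from h import *
f=np.load('top0.npz');p,d=f['p'],f['d'];P=cloud('top',d);hsv=cv2.cvtColor(p,cv2.COLOR_RGB2HSV)
s=np.s_[205:310,430:530]; m=(hsv[s][...,1]<50)&(abs(P[s][...,2]-.066)<.006)&(P[s][...,1]<-.2)
Q=P[s][m][:,:2]; r=rect(Q); print('sheet top',m.sum(),r)
for dd in(0,):
    u=np.array([np.cos(np.radians(70)),np.sin(np.radians(70))]);n=np.array([-u[1],u[0]])
    a,b=Q@u,Q@n; print(np.percentile(a,[0,2,50,98,100])*1000,np.percentile(b,[0,2,50,98,100])*1000)
    c=(a.min()+a.max())/2*u+np.median(b)*n; print('centre',c)
# crop-read sheet ends by ray at z .066
for q in((499,302),(631,348)): print(ray('top',[q[0]/3+300,q[1]/3+170],.066))
# lower block: warm/greys via crop-read corners, z=.020 ; base corners z=.006
for z,qs in((.02,((80,76),(174,73),(178,198),(83,201))),(.006,((55,60),(200,54),(204,220),(63,224)))):
    R=ray('top',[[x/3+300,y/3+170] for x,y in qs],z)[:,:2]; print(z,R.mean(0),rect(R))
o=get_obs()
E
```

```text
sheet top 232 (array([ 506.9, -276.4]), array([76.,  8.]), 70.1)
[-124.35332167 -122.72793348  -86.00165326  -49.63123607  -48.38472351] [-574.89369012 -574.63212703 -570.71475872 -566.90552495 -566.74242131]
centre [ 0.5067565  -0.27635628]
[[ 0.51938793 -0.24024746  0.066     ]]
[[ 0.49404797 -0.31219963  0.066     ]]
0.02 [ 0.61344941 -0.03843919] (array([613.5, -38.3]), array([73.5, 55.7]), 1.6)
0.006 [ 0.61271426 -0.03994239] (array([612.5, -40.1]), array([99.1, 86.6]), 2.1)
```

Call:
servo_tool(
  rows=[
    {"offset": [-0.8, -0.9, 0], "yaw": 0.0222, "claw": 0},
    {"offset": [-0.8, -0.9, 0], "yaw": 0.0222, "claw": 0},
    {"offset": [-0.8, -0.9, 0], "yaw": 0.0222, "claw": 0},
  ],
  squeeze=30,
)

```text
time: 0.48
ee_pos: [0.2045, 0.4178, 0.2537]
tcp_rot: [180.0, 0.0, 159.9]
wrist_force: [0.1, 0.7, 0.0]
opening: 0.0853
grasp_force: 0.0
```

Call:
servo_tool(
  rows=[
    {"offset": [-0.44, -0.46, 0], "yaw": 0, "claw": 0},
    {"offset": [-0.88, -0.92, 0], "yaw": 0, "claw": 0},
    {"offset": [-0.88, -0.92, 0], "yaw": 0, "claw": 0},
  ],
)

```text
time: 0.85
ee_pos: [0.2558, 0.3017, 0.2536]
tcp_rot: [180.0, 0.0, 159.8]
wrist_force: [-0.6, 0.4, 0.4]
opening: 0.0853
grasp_force: 0.0
```

Call:
servo_tool(
  rows=[
    {"offset": [-0.44, -0.46, 0], "yaw": 0, "claw": 0},
    {"offset": [-0.88, -0.92, 0], "yaw": 0, "claw": 0},
    {"offset": [-0.88, -0.92, 0], "yaw": 0, "claw": 0},
  ],
)

```text
time: 1.23
ee_pos: [0.3074, 0.1852, 0.2533]
tcp_rot: [180.0, 0.0, 159.7]
wrist_force: [-0.3, -0.6, 0.3]
opening: 0.0851
grasp_force: 0.0
```

Call:
servo_tool(
  rows=[
    {"offset": [-0.44, -0.46, 0], "yaw": 0, "claw": 0},
    {"offset": [-0.88, -0.92, 0], "yaw": 0, "claw": 0},
    {"offset": [-0.88, -0.92, 0], "yaw": 0, "claw": 0},
  ],
)

```text
time: 1.6
ee_pos: [0.3588, 0.0689, 0.2529]
tcp_rot: [-180.0, -0.0, 159.7]
wrist_force: [-0.1, 0.3, -0.5]
opening: 0.0853
grasp_force: 0.0
```

Call:
servo_tool(
  rows=[
    {"offset": [-0.44, -0.46, 0], "yaw": 0, "claw": 0},
    {"offset": [-0.88, -0.92, 0], "yaw": 0, "claw": 0},
    {"offset": [-0.88, -0.92, 0], "yaw": 0, "claw": 0},
  ],
)

```text
time: 1.98
ee_pos: [0.4101, -0.0468, 0.2524]
tcp_rot: [-180.0, -0.1, 159.9]
wrist_force: [-0.6, 0.9, 0.4]
opening: 0.0852
grasp_force: 0.0
```

Call:
servo_tool(
  rows=[
    {"offset": [-0.44, -0.46, 0], "yaw": 0, "claw": 0},
    {"offset": [-0.88, -0.92, 0], "yaw": 0, "claw": 0},
    {"offset": [-0.88, -0.92, 0], "yaw": 0, "claw": 0},
  ],
)

```text
time: 2.35
ee_pos: [0.4617, -0.1624, 0.2518]
tcp_rot: [180.0, -0.1, 160.0]
wrist_force: [-0.8, 1.2, -0.1]
opening: 0.0854
grasp_force: 0.0
```

Call:
servo_tool(
  rows=[
    {"offset": [-0.44, -0.45, 0.4], "yaw": 0, "claw": 0},
    {"offset": [-0.85, -0.85, 0.8], "yaw": 0, "claw": 0},
    {"offset": [-0.85, -0.85, 0.8], "yaw": 0, "claw": 0},
  ],
)

```text
time: 2.72
ee_pos: [0.5118, -0.2697, 0.1703]
tcp_rot: [179.9, -0.2, 160.1]
wrist_force: [-0.3, 0.1, 0.1]
opening: 0.0854
grasp_force: 0.0
```

```bash
python3 - <<'E'
from h import *
o=get_obs();print(o['time'],o['ee_pos'],o['tcp_rot'],o['q']);print(go(.5068,-.2764,.080,160))
E
```

```text
2.725 [ 0.51179492 -0.26967929  0.17025221] [179.93839828  -0.22707042 160.10867005] [-2.77995571e+01  8.22591681e+00  4.44059307e+00  8.64480627e+01
  2.97740758e-02 -7.90816577e+00]
(array([ 0.024, -0.08 ,  0.903]), np.float64(0.0006))
```

Call:
servo_tool(
  rows=[
    {"offset": [0.02, -0.08, 0.5], "yaw": 0, "claw": 0},
    {"offset": [0.02, -0.08, 0.5], "yaw": 0, "claw": 0},
    {"offset": [0.02, -0.08, 0.5], "yaw": 0, "claw": 0},
  ],
)

```text
time: 3.1
ee_pos: [0.5073, -0.2767, 0.1256]
tcp_rot: [180.0, 0.1, 160.1]
wrist_force: [0.3, 0.1, 0.7]
opening: 0.0853
grasp_force: 0.0
```

```bash
python3 - <<'E'
from h import *
o=get_obs();print(o['time'],o['ee_pos'],o['tcp_rot']);print(go(.5068,-.2764,.080,160))
p,d=camera('scene');c=p[120:320,60:280,::-1];cv2.imwrite('pics/s1.png',cv2.resize(c,None,fx=3,fy=3,interpolation=2));np.savez('s1.npz',p=p,d=d)
# lowest finger points: cloud within 60mm of TCP in plan, above sheet
P=cloud('scene',d).reshape(-1,3);e=o['ee_pos'];w=np.radians(o['tcp_rot'][2]);r=P-e
y=r[:,0]*np.sin(w)-r[:,1]*np.cos(w);x=r[:,0]*np.cos(w)+r[:,1]*np.sin(w)
for lo,hi in((-62,-40),(40,62)):
    m=(abs(x)<.014)&(y>lo/1e3)&(y<hi/1e3)&(r[:,2]>-.05)&(r[:,2]<.03); print(m.sum(),np.round(np.percentile(r[m,2],[0,1,3,10])*1000,1))
E
```

```text
3.1 [ 0.50726569 -0.27669108  0.12564905] [1.79999665e+02 1.13575351e-01 1.60126575e+02]
(array([0.005, 0.001, 0.456]), np.float64(0.0007))
198 [-7.9 -7.4 -6.  -2.2]
154 [-10.2  -5.8  -4.8  -0.4]
```

View pics/s1.png

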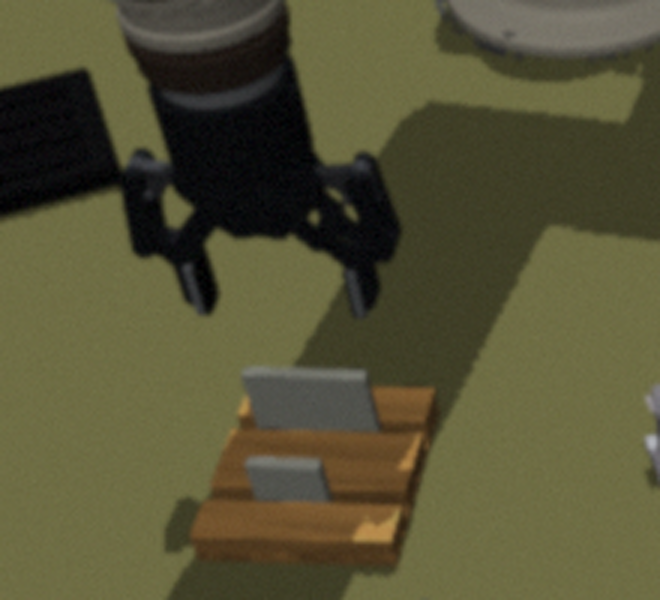

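Call:
servo_tool(
  rows=[
    {"offset": [0, 0, 0.3], "yaw": 0, "claw": 0},
    {"offset": [0, 0, 0.58], "yaw": 0, "claw": 0},
    {"offset": [0, 0, 0.58], "yaw": 0, "claw": 0},
    {"offset": [0, 0, 0.58], "yaw": 0, "claw": 0.4},
    {"offset": [0, 0, 0.58], "yaw": 0, "claw": 0.4},
    {"offset": [0, 0, 0.58], "yaw": 0, "claw": 0.4},
    {"offset": [0, 0, 0.58], "yaw": 0, "claw": 0.4},
  ],
)

```text
time: 4.03
ee_pos: [0.5075, -0.2786, 0.0679]
tcp_rot: [-180.0, 0.2, 160.0]
wrist_force: [0.3, 0.8, 8.4]
opening: 0.0748
grasp_force: 35.9
```

Call:
servo_tool(
  rows=[
    {"offset": [0, 0, -0.1], "yaw": 0, "claw": 0.4},
    {"offset": [0, 0, -0.3], "yaw": 0, "claw": 0.4},
    {"offset": [0, 0, -0.3], "yaw": 0, "claw": 0.4},
  ],
)

```text
time: 4.4
ee_pos: [0.5071, -0.2787, 0.0976]
tcp_rot: [-180.0, 0.2, 160.0]
wrist_force: [-0.2, -0.3, -1.1]
opening: 0.0743
grasp_force: 35.4
```

```bash
python3 - <<'E'
from h import *
o=get_obs();print(o['time'],o['ee_pos'],o['tcp_rot'],o['opening'],o['grasp_force'])
p,d=camera('scene');c=p[120:320,60:280,::-1];cv2.imwrite('pics/s2.png',cv2.resize(c,None,fx=3,fy=3,interpolation=2))
E
```

```text
4.4 [ 0.50711197 -0.2787297   0.09757192] [-179.96558258    0.19427101  160.02504914] 0.07425372939772878 35.37753939628601
```

View pics/s2.png

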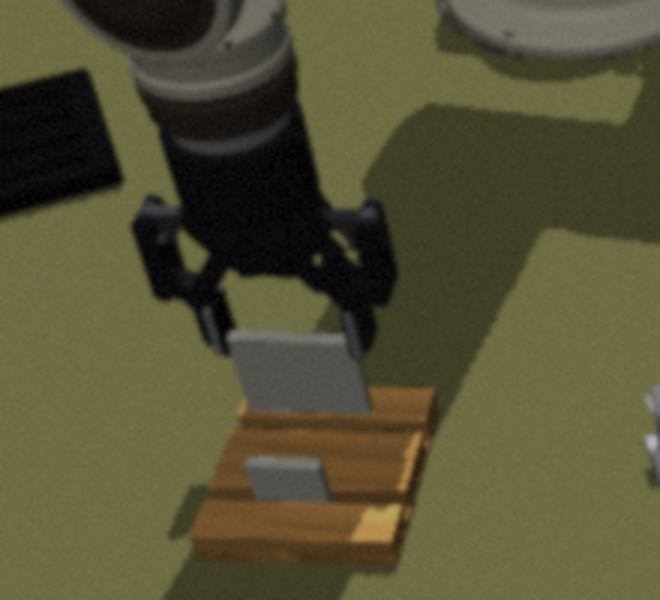

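The sheet is held level and clear of the slot (crop, edge 232–352, 335). Next I carry it to free bench.

Call:
servo_tool(
  rows=[
    {"offset": [0, 0, -0.3], "yaw": 0, "claw": 0.4},
    {"offset": [0, 0, -0.5], "yaw": 0, "claw": 0.4},
    {"offset": [0.2, 0.25, -0.5], "yaw": 0, "claw": 0.4},
    {"offset": [0.4, 0.5, -0.5], "yaw": 0, "claw": 0.4},
    {"offset": [0.7, 0.9, -0.5], "yaw": 0, "claw": 0.4},
    {"offset": [0.8, 1.0, -0.5], "yaw": 0, "claw": 0.4},
  ],
)

```text
time: 5.2
ee_pos: [0.4642, -0.155, 0.1448]
tcp_rot: [180.0, -0.1, 160.1]
wrist_force: [0.5, -0.7, -0.1]
opening: 0.075
grasp_force: 35.6
```

Call:
servo_tool(
  rows=[
    {"offset": [0.2, 0.3, 0], "yaw": 0, "claw": 0.4},
    {"offset": [0.38, 0.58, 0], "yaw": 0, "claw": 0.4},
    {"offset": [0.38, 0.58, 0.3], "yaw": 0, "claw": 0.4},
    {"offset": [0.38, 0.58, 0.6], "yaw": 0, "claw": 0.4},
    {"offset": [0.38, 0.58, 0.75], "yaw": 0, "claw": 0.4},
    {"offset": [0.38, 0.58, 0.75], "yaw": 0, "claw": 0.4},
    {"offset": [0.38, 0.58, 0.75], "yaw": 0, "claw": 0.4},
  ],
)

```text
time: 6.08
ee_pos: [0.4498, -0.0896, 0.0713]
tcp_rot: [180.0, 0.1, 160.0]
wrist_force: [-0.3, 0.5, -0.9]
opening: 0.0745
grasp_force: 35.6
```

Call:
servo_tool(
  rows=[
    {"offset": [0, 0, 0.06], "yaw": 0, "claw": 0.4},
    {"offset": [0, 0, 0.09], "yaw": 0, "claw": 0.4},
    {"offset": [0, 0, 0.09], "yaw": 0, "claw": 0.4},
  ],
  squeeze=20,
)

```text
time: 6.45
ee_pos: [0.4497, -0.0895, 0.0619]
tcp_rot: [180.0, 0.1, 160.0]
wrist_force: [0.0, 0.2, 3.6]
opening: 0.0747
grasp_force: 36.0
```

Call:
servo_tool(
  rows=[
    {"offset": [0, 0, 0.02], "yaw": 0, "claw": 0.4},
    {"offset": [0.05, 0, 0.03], "yaw": 0, "claw": 0.4},
    {"offset": [0.1, 0, 0.03], "yaw": 0, "claw": 0.4},
    {"offset": [0.15, 0, 0.04], "yaw": 0, "claw": 0.4},
    {"offset": [0.19, 0, 0.05], "yaw": 0, "claw": 0.4},
  ],
)

```text
time: 7.08
ee_pos: [0.4334, -0.0835, 0.0587]
tcp_rot: [180.0, 0.3, 160.0]
wrist_force: [1.0, -3.2, 12.3]
opening: 0.0745
grasp_force: 40.8
```

```bash
python3 - <<'E'
from h import *
o=get_obs();print(o['time'],o['ee_pos'],o['opening'],o['grasp_force'],o['wrist_force'])
p,d=camera('scene');c=p[70:270,160:380,::-1];cv2.imwrite('pics/s3.png',cv2.resize(c,None,fx=3,fy=3,interpolation=2))
E
```

```text
7.075 [ 0.43336972 -0.08349636  0.05869376] 0.07451634816329993 40.76052188873291 [ 1.01661425 -3.16854699 12.28583122]
```

View pics/s3.png

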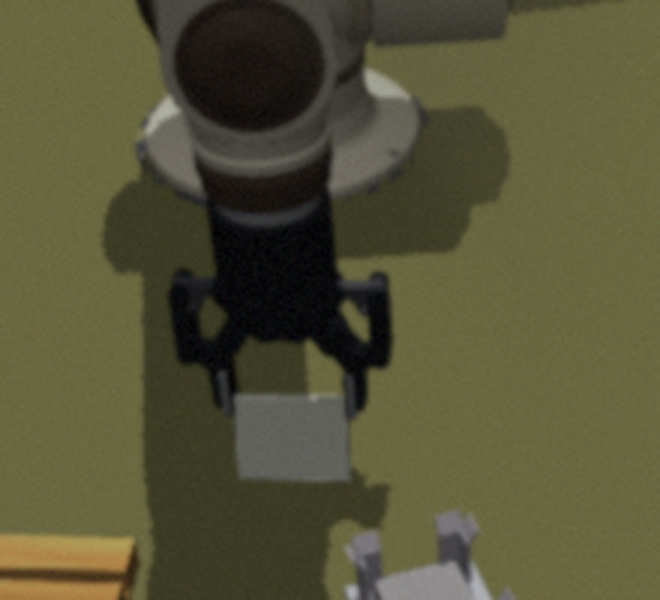

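Call:
servo_tool(
  rows=[
    {"offset": [0.05, 0, 0.02], "yaw": 0, "claw": 0.4},
    {"offset": [0.09, 0, 0.035], "yaw": 0, "claw": 0.4},
    {"offset": [0.15, 0, 0.07], "yaw": 0, "claw": 0.4},
    {"offset": [0.21, 0, 0.115], "yaw": 0, "claw": 0.4},
  ],
)

```text
time: 7.62
ee_pos: [0.4129, -0.076, 0.0466]
tcp_rot: [180.0, 0.2, 160.0]
wrist_force: [-0.9, -0.3, 11.8]
opening: 0.0745
grasp_force: 45.8
```

```bash
cat >> h.py <<'E'
def sheet(n='scene',zmax=.07,R=.09):
    o=get_obs();p,d=camera(n);P=cloud(n,d);S=cv2.cvtColor(p,cv2.COLOR_RGB2HSV)
    m=(S[...,1]<45)&(S[...,2]>85)&(P[...,2]<zmax)&(P[...,2]>.001)&(np.hypot(*(P[...,:2]-o['ee_pos'][:2]).transpose(2,0,1))<R)
    k,l,st,_=cv2.connectedComponentsWithStats(m.astype(np.uint8)); j=1+st[1:,4].argmax(); Q=P[l==j]
    c=Q.mean(0); n_=np.linalg.svd(Q-c,full_matrices=False)[2][2]; n_*=np.sign(n_[2])
    print(o['time'],np.round(o['ee_pos'],4),'N',len(Q),'c',np.round(c,4),'normal',np.round(n_,3),'tilt from flat',round(np.degrees(np.arccos(n_[2])),1),'z',np.round(np.percentile(Q[:,2],[2,98]),4),rect(Q[:,:2]))
    return p,Q
E
python3 -c "
from h import *
sheet()"
```

```text
7.625 [ 0.4129 -0.076   0.0466] N 1083 c [ 0.4356 -0.0836  0.0281] normal [ 0.73  -0.272  0.627] tilt from flat 51.1 z [0.0054 0.0509] (array([434.7, -86.7]), array([80.7, 43.3]), 72.7)
```

Call:
servo_tool(
  rows=[
    {"offset": [0.05, 0, 0.05], "yaw": 0, "claw": 0.4},
    {"offset": [0.09, 0, 0.1], "yaw": 0, "claw": 0.4},
    {"offset": [0.13, 0, 0.16], "yaw": 0, "claw": 0.4},
    {"offset": [0.16, 0, 0.22], "yaw": 0, "claw": 0.4},
    {"offset": [0.16, 0, 0.22], "yaw": 0, "claw": 0.4},
  ],
)

```text
time: 8.3
ee_pos: [0.3965, -0.0701, 0.023]
tcp_rot: [180.0, 0.0, 160.0]
wrist_force: [-2.3, 0.7, 7.0]
opening: 0.0746
grasp_force: 45.7
```

```bash
python3 -c "
from h import *
sheet()"
```

```text
8.3 [ 0.3965 -0.0701  0.023 ] N 969 c [ 0.4259 -0.08    0.0183] normal [ 0.359 -0.137  0.923] tilt from flat 22.6 z [0.0055 0.0302] (array([423.6, -81.5]), array([80.5, 57.6]), 70.5)
```

Call:
servo_tool(
  rows=[
    {"offset": [0.02, 0, 0.04], "yaw": 0, "claw": 0.4},
    {"offset": [0.03, 0, 0.08], "yaw": 0, "claw": 0.4},
    {"offset": [0.03, 0, 0.1], "yaw": 0, "claw": 0.4},
    {"offset": [0.03, 0, 0.1], "yaw": 0, "claw": 0.4},
  ],
)

```text
time: 8.85
ee_pos: [0.3937, -0.0691, 0.0132]
tcp_rot: [180.0, -0.0, 160.0]
wrist_force: [-4.7, 0.6, 5.0]
opening: 0.0748
grasp_force: 45.8
```

```bash
python3 -c "
from h import *
sheet()"
```

```text
8.85 [ 0.3937 -0.0691  0.0132] N 862 c [ 0.424  -0.0794  0.0139] normal [ 0.192 -0.077  0.978] tilt from flat 11.9 z [0.0059 0.0213] (array([422. , -80.4]), array([80.4, 62.3]), 69.3)
```

Call:
servo_tool(
  rows=[
    {"offset": [0, 0, 0.02], "yaw": 0, "claw": 0.4},
    {"offset": [0, 0, 0.025], "yaw": 0, "claw": 0.4},
    {"offset": [0, 0, 0.025], "yaw": 0, "claw": 0},
    {"offset": [0, 0, 0.025], "yaw": 0, "claw": 0},
    {"offset": [0, 0, -0.2], "yaw": 0, "claw": 0},
    {"offset": [0, 0, -0.5], "yaw": 0, "claw": 0},
    {"offset": [0.4, 0, -0.8], "yaw": 0, "claw": 0},
    {"offset": [0.8, 0, -0.9], "yaw": 0, "claw": 0},
  ],
)

```text
time: 9.9
ee_pos: [0.3182, -0.0417, 0.104]
tcp_rot: [180.0, 0.1, 160.0]
wrist_force: [-0.4, -0.1, 0.3]
opening: 0.0851
grasp_force: 0.0
```

```bash
python3 -c "
from h import *
p,Q=sheet('top',.03,.2)
p,Q=sheet('scene',.03,.2)
"
```

```text
9.9 [ 0.3182 -0.0417  0.104 ] N 1436 c [ 0.4185 -0.0775  0.0076] normal [0.    0.002 1.   ] tilt from flat 0.1 z [0.0045 0.0107] (array([418.3, -77.3]), array([76.5, 60.4]), 70.0)
9.95 [ 0.3148 -0.0407  0.1045] N 736 c [ 0.4232 -0.0781  0.0084] normal [0.005 0.006 1.   ] tilt from flat 0.4 z [0.0048 0.0116] (array([420.7, -77.8]), array([76.3, 63.9]), 71.1)
```

Call:
servo_tool(
  rows=[
    {"offset": [-0.3, 0, 0], "yaw": -0.05, "claw": 0},
    {"offset": [-0.6, 0, 0], "yaw": -0.1, "claw": 0},
    {"offset": [-1, 0, 0], "yaw": -0.15, "claw": 0},
    {"offset": [-1, 0, 0], "yaw": -0.2, "claw": 0},
    {"offset": [-1, 0, 0], "yaw": -0.25, "claw": 0},
    {"offset": [-1, 0, 0], "yaw": -0.3, "claw": 0},
    {"offset": [-1, 0, 0], "yaw": -0.35, "claw": 0},
    {"offset": [-1, 0, 0], "yaw": -0.4, "claw": 0},
    {"offset": [-1, 0, 0.2], "yaw": -0.45, "claw": 0},
    {"offset": [-1, 0, 0.4], "yaw": -0.5, "claw": 0},
    {"offset": [-1, 0, 0.4], "yaw": -0.5, "claw": 0},
    {"offset": [-1, 0, 0.4], "yaw": -0.5, "claw": 0},
  ],
)

```text
time: 11.5
ee_pos: [0.4129, -0.0761, 0.0632]
tcp_rot: [-180.0, 0.0, -110.2]
wrist_force: [-0.0, 0.4, 0.3]
opening: 0.0853
grasp_force: 0.0
```

```bash
python3 -c "
from h import *
o=get_obs();print(o['ee_pos'],o['tcp_rot'],o['q'],go(.4184,-.0774,.018,250))
"
```

```text
[ 0.41290397 -0.07610636  0.06316673] [-1.79992725e+02  1.81742667e-03 -1.10165738e+02] [-1.04438812e+01 -1.24533690e+01 -2.74919487e+01  7.49539424e+01
  5.62754999e-04 -8.02781435e+01] (array([-0.007, -0.056,  0.452]), np.float64(-0.0009))
```

Call:
servo_tool(
  rows=[
    {"offset": [-0.01, -0.056, 0.2], "yaw": 0, "claw": 0.18},
    {"offset": [-0.01, -0.056, 0.4], "yaw": 0, "claw": 0.18},
    {"offset": [-0.01, -0.056, 0.43], "yaw": 0, "claw": 0.18},
    {"offset": [-0.01, -0.056, 0.43], "yaw": 0, "claw": 0.18},
  ],
  squeeze=30,
)

```text
time: 12.0
ee_pos: [0.4186, -0.0771, 0.0206]
tcp_rot: [-180.0, 0.0, -110.0]
wrist_force: [0.2, -0.3, 0.2]
opening: 0.0699
grasp_force: 0.0
```

Call:
servo_tool(
  rows=[
    {"offset": [0, 0, 0.02], "yaw": 0, "claw": 0.18},
    {"offset": [0, 0, 0.02], "yaw": 0, "claw": 0.18},
  ],
)

```text
time: 12.25
ee_pos: [0.4185, -0.0771, 0.0183]
tcp_rot: [-180.0, 0.0, -110.0]
wrist_force: [-0.5, -0.4, -0.1]
opening: 0.0702
grasp_force: 0.0
```

Call:
servo_tool(
  rows=[
    {"offset": [0, 0, 0.02], "yaw": 0, "claw": 0.18},
    {"offset": [0, 0, 0.02], "yaw": 0, "claw": 0.18},
  ],
)

```text
time: 12.5
ee_pos: [0.4181, -0.077, 0.0157]
tcp_rot: [180.0, 0.0, -110.0]
wrist_force: [-0.3, -0.2, 0.3]
opening: 0.0703
grasp_force: 0.0
```

Call:
servo_tool(
  rows=[
    {"offset": [0, 0, -0.01], "yaw": 0, "claw": 0.5},
    {"offset": [0, 0, -0.01], "yaw": 0, "claw": 0.5},
    {"offset": [0, 0, -0.01], "yaw": 0, "claw": 0.5},
    {"offset": [0, 0, -0.01], "yaw": 0, "claw": 0.5},
  ],
)

```text
time: 13.0
ee_pos: [0.4186, -0.0771, 0.0173]
tcp_rot: [-179.9, 0.0, -110.0]
wrist_force: [0.8, -1.3, 5.7]
opening: 0.0587
grasp_force: 36.5
```

Call:
servo_tool(
  rows=[
    {"offset": [0, 0, -0.1], "yaw": 0, "claw": 0.5},
    {"offset": [0, 0, -0.4], "yaw": 0, "claw": 0.5},
    {"offset": [0, 0, -0.9], "yaw": 0, "claw": 0.5},
    {"offset": [0, 0, -0.9], "yaw": 0, "claw": 0.5},
  ],
)

```text
time: 13.5
ee_pos: [0.4199, -0.0773, 0.1106]
tcp_rot: [-179.7, 0.1, -110.0]
wrist_force: [0.1, -0.1, -1.4]
opening: 0.0593
grasp_force: 32.8
```

```bash
python3 -c "
from h import *
p,Q=sheet('scene',.13,.1)
print(get_obs()['opening'],get_obs()['wrist_force'],go(.613,-.039,.1,182))
"
```

```text
13.5 [ 0.4199 -0.0773  0.1106] N 313 c [ 0.4296 -0.0562  0.1018] normal [0.006 0.007 1.   ] tilt from flat 0.5 z [0.0975 0.1049] (array([426.6, -55.2]), array([69.1, 31.9]), -14.2)
0.05881142424645954 [-1.6210921   0.34764494 -1.37157689] (array([-1.021, -1.693,  0.085]), np.float64(0.378))
```

Call:
servo_tool(
  rows=[
    {"offset": [-0.1, -0.15, 0], "yaw": 0.05, "claw": 0.5},
    {"offset": [-0.2, -0.3, 0], "yaw": 0.1, "claw": 0.5},
    {"offset": [-0.3, -0.5, 0], "yaw": 0.15, "claw": 0.5},
    {"offset": [-0.5, -0.7, 0], "yaw": 0.2, "claw": 0.5},
    {"offset": [-0.7, -0.9, 0], "yaw": 0.25, "claw": 0.5},
    {"offset": [-0.9, -0.95, 0], "yaw": 0.3, "claw": 0.5},
    {"offset": [-1, -1, 0], "yaw": 0.35, "claw": 0.5},
    {"offset": [-1, -1, 0], "yaw": 0.378, "claw": 0.5},
    {"offset": [-1, -1, 0], "yaw": 0.378, "claw": 0.5},
  ],
)

```text
time: 14.68
ee_pos: [0.5457, -0.017, 0.1054]
tcp_rot: [180.0, -0.1, -178.0]
wrist_force: [-0.0, 0.4, -0.4]
opening: 0.0593
grasp_force: 32.8
```

```bash
python3 -c "
from h import *
o=get_obs();print(o['ee_pos'],o['tcp_rot'],o['q'],go(.6132,-.0390,.1,182))
"
```

```text
[ 0.54565536 -0.01702692  0.1054218 ] [ 1.79990893e+02 -1.35287299e-01 -1.77959180e+02] [-1.78733373e+00  4.24067417e+00 -7.05627456e+00  7.88386447e+01
  5.44297688e-05 -3.82814284e+00] (array([-0.667, -0.244,  0.054]), np.float64(0.0002))
```

Over the stand, then check the alignment with the top and scene cameras before lowering.

Call:
servo_tool(
  rows=[
    {"offset": [-0.3, -0.1, 0.1], "yaw": 0, "claw": 0.5},
    {"offset": [-0.6, -0.2, 0.2], "yaw": 0, "claw": 0.5},
    {"offset": [-0.667, -0.244, 0.25], "yaw": 0, "claw": 0.5},
    {"offset": [-0.667, -0.244, 0.25], "yaw": 0, "claw": 0.5},
    {"offset": [-0.667, -0.244, 0.25], "yaw": 0, "claw": 0.5},
  ],
)

```text
time: 15.3
ee_pos: [0.6132, -0.0391, 0.082]
tcp_rot: [180.0, -0.0, -178.0]
wrist_force: [0.0, 0.0, 0.2]
opening: 0.059
grasp_force: 32.8
```

```bash
python3 -c "
from h import *
o=get_obs();print(o['ee_pos'],o['tcp_rot'],o['opening'],go(.6132,-.0390,.0373,182))
p,d=camera('scene');c=p[190:340,230:400,::-1];cv2.imwrite('pics/s4.png',cv2.resize(c,None,fx=4,fy=4,interpolation=2))
"
```

```text
[ 0.6131552  -0.03909671  0.08202902] [ 1.79993289e+02 -1.72611098e-02 -1.77978490e+02] 0.05895148493891379 (array([-0.   ,  0.001,  0.447]), np.float64(0.0001))
```

View pics/s4.png

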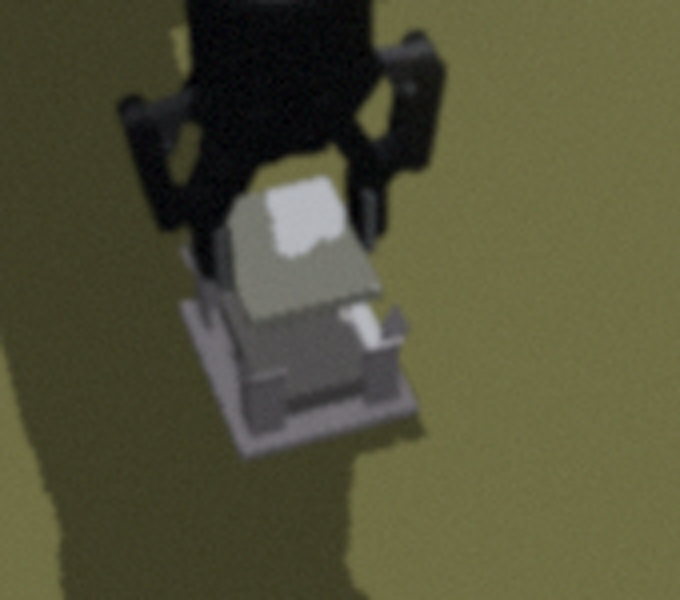

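The sheet is level above the stand (crop, 230–380, 180–315) and lined up between the posts. Lowering it.

Call:
servo_tool(
  rows=[
    {"offset": [0, 0, 0.12], "yaw": 0, "claw": 0.5},
    {"offset": [0, 0, 0.2], "yaw": 0, "claw": 0.5},
    {"offset": [0, 0, 0.28], "yaw": 0, "claw": 0.5},
    {"offset": [0, 0, 0.28], "yaw": 0, "claw": 0.5},
  ],
)

```text
time: 15.85
ee_pos: [0.6137, -0.0392, 0.053]
tcp_rot: [180.0, -0.0, -178.0]
wrist_force: [0.6, -0.1, -0.4]
opening: 0.0593
grasp_force: 32.8
```

Call:
servo_tool(
  rows=[
    {"offset": [0, 0, 0.06], "yaw": 0, "claw": 0.5},
    {"offset": [0, 0, 0.12], "yaw": 0, "claw": 0.5},
    {"offset": [0, 0, 0.14], "yaw": 0, "claw": 0.5},
    {"offset": [0, 0, 0.14], "yaw": 0, "claw": 0.5},
  ],
)

```text
time: 16.35
ee_pos: [0.6137, -0.0393, 0.0396]
tcp_rot: [180.0, -0.0, -178.0]
wrist_force: [0.2, 0.6, -0.2]
opening: 0.0587
grasp_force: 32.8
```

Call:
servo_tool(
  rows=[
    {"offset": [0, 0, 0.02], "yaw": 0, "claw": 0.5},
    {"offset": [0, 0, 0.03], "yaw": 0, "claw": 0.5},
    {"offset": [0, 0, 0.03], "yaw": 0, "claw": 0.5},
  ],
)

```text
time: 16.73
ee_pos: [0.6138, -0.0392, 0.0372]
tcp_rot: [-180.0, 0.0, -178.0]
wrist_force: [-1.9, -0.1, 4.0]
opening: 0.059
grasp_force: 33.3
```

Call:
servo_tool(
  rows=[
    {"offset": [0, 0, 0], "yaw": 0, "claw": 0},
    {"offset": [0, 0, 0], "yaw": 0, "claw": 0},
    {"offset": [0, 0, 0], "yaw": 0, "claw": 0},
    {"offset": [0, 0, -0.2], "yaw": 0, "claw": 0},
    {"offset": [0, 0, -0.6], "yaw": 0, "claw": 0},
    {"offset": [0, 0, -1], "yaw": 0, "claw": 0},
    {"offset": [0.5, -0.5, -1], "yaw": 0, "claw": 0},
    {"offset": [0.8, -1, -1], "yaw": 0, "claw": 0},
  ],
)

```text
time: 17.73
ee_pos: [0.5388, -0.1391, 0.139]
tcp_rot: [-180.0, 0.1, -177.9]
wrist_force: [0.4, -1.4, -0.6]
opening: 0.0857
grasp_force: 0.0
```

Call:
servo_tool(
  rows=[
    {"offset": [0.25, -0.5, 0], "yaw": -0.028, "claw": 0},
    {"offset": [0.5, -1, 0], "yaw": -0.028, "claw": 0},
    {"offset": [0.5, -1, 0], "yaw": -0.028, "claw": 0},
  ],
)

```text
time: 18.1
ee_pos: [0.4915, -0.2434, 0.1386]
tcp_rot: [-179.9, 0.1, -173.2]
wrist_force: [0.1, -0.1, 0.9]
opening: 0.0857
grasp_force: 0.0
```

Call:
servo_tool(
  rows=[
    {"offset": [0, -0.5, 0], "yaw": 0, "claw": 0},
    {"offset": [0, -0.8, 0.4], "yaw": 0, "claw": 0},
    {"offset": [0, -0.8, 0.4], "yaw": 0, "claw": 0},
    {"offset": [0, -0.8, 0.4], "yaw": 0, "claw": 0},
  ],
)

```text
time: 18.6
ee_pos: [0.5031, -0.319, 0.098]
tcp_rot: [-180.0, 0.0, -172.9]
wrist_force: [0.0, -0.2, 0.5]
opening: 0.0852
grasp_force: 0.0
```

```bash
python3 - <<'E'
from h import *
o=get_obs();print(o['time'],o['ee_pos'],o['tcp_rot'],go(.4829,.2649,.02,187.2))
p,d=camera('top');P=cloud('top',d);s=np.s_[175:252,310:376];z=P[s][...,2]
cv2.imwrite('pics/t5.png',cv2.resize(p[s][:,:,::-1],None,fx=7,fy=7,interpolation=2))
m=((abs(z-.028)<.0035)).astype(np.uint8)
print(m.sum(),rect(P[s][m>0][:,:2]),np.median(P[s][15:60,22:45,2],None), np.median(P[s][30:50,27:40,2]))
E
```

```text
18.6 [ 0.5031033  -0.31900245  0.0980158 ] [-1.79993321e+02  3.43324512e-02 -1.72942036e+02] (array([-0.517,  5.82 ,  0.78 ]), np.float64(-0.0008))
1490 (array([613.5, -38.6]), array([79.8, 64.8]), 2.2) 0.027447269724734547 0.027648813778984704
```

View pics/t5.png

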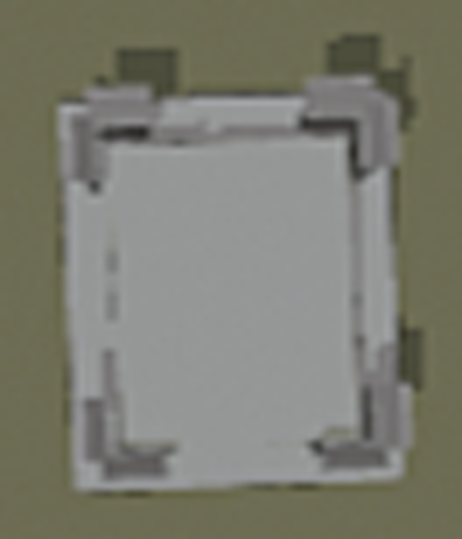

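The sheet is seated flat in the stand (crop, 105–355, 140–450; z ≈ 27.5 mm). My sideways sign was wrong for that last move, so I'm heading back toward the free block, well above everything.

Call:
servo_tool(
  rows=[
    {"offset": [-0.08, 0.5, -0.2], "yaw": 0, "claw": 0},
    {"offset": [-0.08, 1, -0.2], "yaw": 0, "claw": 0},
    {"offset": [-0.08, 1, -0.2], "yaw": 0, "claw": 0},
  ],
)

```text
time: 19.02
ee_pos: [0.4988, -0.2162, 0.1192]
tcp_rot: [-179.9, 0.2, -172.7]
wrist_force: [0.4, -0.6, -0.3]
opening: 0.0851
grasp_force: 0.0
```

Call:
servo_tool(
  rows=[
    {"offset": [-0.08, 0.5, 0], "yaw": 0, "claw": 0},
    {"offset": [-0.08, 1, 0], "yaw": 0, "claw": 0},
    {"offset": [-0.08, 1, 0], "yaw": 0, "claw": 0},
  ],
)

```text
time: 19.4
ee_pos: [0.4942, -0.1167, 0.1183]
tcp_rot: [-180.0, 0.1, -172.7]
wrist_force: [0.1, -1.3, 0.3]
opening: 0.0856
grasp_force: 0.0
```

Call:
servo_tool(
  rows=[
    {"offset": [-0.08, 0.5, 0], "yaw": 0, "claw": 0},
    {"offset": [-0.08, 1, 0], "yaw": 0, "claw": 0},
    {"offset": [-0.08, 1, 0], "yaw": 0, "claw": 0},
  ],
)

```text
time: 19.77
ee_pos: [0.49, -0.0171, 0.1179]
tcp_rot: [-180.0, 0.1, -172.8]
wrist_force: [-0.7, -0.6, 0.3]
opening: 0.0855
grasp_force: 0.0
```

Call:
servo_tool(
  rows=[
    {"offset": [-0.08, 0.5, 0], "yaw": 0, "claw": 0},
    {"offset": [-0.08, 1, 0], "yaw": 0, "claw": 0},
    {"offset": [-0.08, 1, 0], "yaw": 0, "claw": 0},
  ],
)

```text
time: 20.15
ee_pos: [0.4858, 0.0826, 0.1175]
tcp_rot: [180.0, 0.1, -172.8]
wrist_force: [0.1, 0.2, -0.3]
opening: 0.0852
grasp_force: 0.0
```

Call:
servo_tool(
  rows=[
    {"offset": [-0.08, 0.5, 0], "yaw": 0, "claw": 0},
    {"offset": [-0.08, 1, 0], "yaw": 0, "claw": 0},
    {"offset": [-0.08, 1, 0], "yaw": 0, "claw": 0},
  ],
)

```text
time: 20.52
ee_pos: [0.4816, 0.1825, 0.1171]
tcp_rot: [180.0, 0.0, -172.8]
wrist_force: [-0.7, -0.5, -0.0]
opening: 0.0857
grasp_force: 0.0
```

Call:
servo_tool(
  rows=[
    {"offset": [-0.11, 0.5, 0.3], "yaw": 0, "claw": 0},
    {"offset": [-0.11, 0.82, 0.6], "yaw": 0, "claw": 0},
    {"offset": [-0.11, 0.82, 0.6], "yaw": 0, "claw": 0},
    {"offset": [-0.11, 0.82, 0.6], "yaw": 0, "claw": 0},
  ],
)

```text
time: 21.02
ee_pos: [0.4829, 0.2628, 0.0575]
tcp_rot: [-180.0, 0.0, -173.0]
wrist_force: [0.9, 0.5, -0.4]
opening: 0.0855
grasp_force: 0.0
```

```bash
python3 - <<'E'
from h import *
o=get_obs();print(o['time'],o['ee_pos'],o['tcp_rot'],go(.4829,.2649,.022,187.2))
E
```

```text
21.025 [0.48291928 0.26276065 0.05748698] [-1.79981987e+02  3.78891651e-02 -1.73032709e+02] (array([-0.002,  0.021,  0.355]), np.float64(-0.0013))
```

Call:
servo_tool(
  rows=[
    {"offset": [0, 0.021, 0.2], "yaw": -0.001, "claw": 0},
    {"offset": [0, 0.021, 0.365], "yaw": -0.001, "claw": 0.1},
    {"offset": [0, 0.021, 0.365], "yaw": -0.001, "claw": 0.2},
    {"offset": [0, 0.021, 0.365], "yaw": -0.001, "claw": 0.6},
    {"offset": [0, 0.021, 0.365], "yaw": -0.001, "claw": 0.6},
    {"offset": [0, 0.021, 0.365], "yaw": -0.001, "claw": 0.6},
    {"offset": [0, 0.021, 0.365], "yaw": -0.001, "claw": 0.6},
  ],
  squeeze=70,
)

```text
time: 21.9
ee_pos: [0.4824, 0.2662, 0.0216]
tcp_rot: [-180.0, 0.1, -172.8]
wrist_force: [-0.6, -3.2, 6.9]
opening: 0.0521
grasp_force: 74.7
```

Call:
servo_tool(
  rows=[
    {"offset": [0, 0, -0.1], "yaw": 0, "claw": 0.6},
    {"offset": [0, 0, -0.4], "yaw": 0, "claw": 0.6},
    {"offset": [0, 0, -0.8], "yaw": 0, "claw": 0.6},
    {"offset": [0, 0, -0.8], "yaw": 0, "claw": 0.6},
    {"offset": [0, 0, -0.8], "yaw": 0, "claw": 0.6},
  ],
)

```text
time: 22.52
ee_pos: [0.4814, 0.2661, 0.0996]
tcp_rot: [-180.0, -0.0, -172.8]
wrist_force: [-0.1, -0.1, -4.0]
opening: 0.0523
grasp_force: 74.3
```

```bash
python3 - <<'E'
from h import *
p,Q=sheet('scene',.13,.1)
o=get_obs();print(o['opening'],o['grasp_force'],o['wrist_force'],o['tcp_rot'],go(.6134,-.0388,.1,182.))
E
```

```text
22.525 [0.4814 0.2661 0.0996] N 170 c [0.4692 0.2719 0.0929] normal [-0.031  0.063  0.998] tilt from flat 4.0 z [0.0901 0.0951] (array([476. , 270.2]), array([67.3, 30.8]), -28.4)
0.051749994813438824 74.29051280021667 [ 0.25938011  0.95638212 -4.53354544] [-1.79961295e+02 -1.09893858e-01 -1.72781620e+02] (array([-0.93 , -3.189, -0.01 ]), np.float64(0.029))
```

Call:
servo_tool(
  rows=[
    {"offset": [-0.1, -0.4, 0], "yaw": 0.029, "claw": 0.6},
    {"offset": [-0.2, -0.8, 0], "yaw": 0.029, "claw": 0.6},
    {"offset": [-0.23, -0.8, 0], "yaw": 0.029, "claw": 0.6},
  ],
)

```text
time: 22.95
ee_pos: [0.5145, 0.1874, 0.0987]
tcp_rot: [-179.9, -0.1, -178.2]
wrist_force: [0.4, -0.3, -3.6]
opening: 0.0521
grasp_force: 74.6
```

Call:
servo_tool(
  rows=[
    {"offset": [-0.15, -0.4, 0], "yaw": 0, "claw": 0.6},
    {"offset": [-0.3, -0.8, 0], "yaw": 0, "claw": 0.6},
    {"offset": [-0.3, -0.8, 0], "yaw": 0, "claw": 0.6},
  ],
)

```text
time: 23.32
ee_pos: [0.5475, 0.109, 0.0989]
tcp_rot: [-180.0, -0.1, -178.2]
wrist_force: [-0.4, -0.1, -3.2]
opening: 0.052
grasp_force: 74.9
```

Call:
servo_tool(
  rows=[
    {"offset": [-0.15, -0.4, 0], "yaw": 0, "claw": 0.6},
    {"offset": [-0.3, -0.8, 0], "yaw": 0, "claw": 0.6},
    {"offset": [-0.3, -0.8, 0], "yaw": 0, "claw": 0.6},
  ],
)

```text
time: 23.7
ee_pos: [0.5802, 0.0307, 0.0991]
tcp_rot: [-180.0, -0.1, -178.1]
wrist_force: [0.4, 0.7, -3.8]
opening: 0.0519
grasp_force: 75.1
```

Call:
servo_tool(
  rows=[
    {"offset": [-0.15, -0.4, 0], "yaw": 0, "claw": 0.6},
    {"offset": [-0.3, -0.75, 0], "yaw": 0, "claw": 0.6},
    {"offset": [-0.3, -0.75, 0], "yaw": 0, "claw": 0.6},
    {"offset": [-0.3, -0.75, 0], "yaw": 0, "claw": 0.6},
  ],
)

```text
time: 24.2
ee_pos: [0.6121, -0.0407, 0.0995]
tcp_rot: [180.0, -0.1, -178.0]
wrist_force: [0.4, 0.5, -3.9]
opening: 0.0522
grasp_force: 75.2
```

```bash
python3 - <<'E'
from h import *
o=get_obs();print(o['time'],o['ee_pos'],o['tcp_rot'],go(.6130,-.0385,.08,182.))
E
```

```text
24.2 [ 0.61214211 -0.04070971  0.09954239] [ 1.79960377e+02 -8.63495879e-02 -1.77969463e+02] (array([-0.009,  0.022,  0.195]), np.float64(0.0002))
```

Call:
servo_tool(
  rows=[
    {"offset": [-0.006, 0.02, 0.1], "yaw": 0, "claw": 0.6},
    {"offset": [-0.006, 0.02, 0.2], "yaw": 0, "claw": 0.6},
    {"offset": [-0.006, 0.02, 0.3], "yaw": 0, "claw": 0.6},
    {"offset": [-0.006, 0.02, 0.38], "yaw": 0, "claw": 0.6},
    {"offset": [-0.006, 0.02, 0.38], "yaw": 0, "claw": 0.6},
  ],
)

```text
time: 24.82
ee_pos: [0.6127, -0.04, 0.0613]
tcp_rot: [180.0, -0.1, -178.0]
wrist_force: [1.0, 0.7, -2.7]
opening: 0.0522
grasp_force: 75.2
```

Call:
servo_tool(
  rows=[
    {"offset": [0, 0, 0.05], "yaw": 0, "claw": 0.6},
    {"offset": [0, 0, 0.08], "yaw": 0, "claw": 0.6},
    {"offset": [0, 0, 0.08], "yaw": 0, "claw": 0.6},
  ],
)

```text
time: 25.2
ee_pos: [0.6131, -0.04, 0.0541]
tcp_rot: [180.0, -0.0, -178.0]
wrist_force: [-1.0, -0.4, -3.2]
opening: 0.0518
grasp_force: 75.2
```

Call:
servo_tool(
  rows=[
    {"offset": [0, 0, 0.02], "yaw": 0, "claw": 0.6},
    {"offset": [0, 0, 0.03], "yaw": 0, "claw": 0.6},
    {"offset": [0, 0, 0.03], "yaw": 0, "claw": 0.6},
  ],
)

```text
time: 25.58
ee_pos: [0.6132, -0.04, 0.0512]
tcp_rot: [-180.0, -0.0, -178.0]
wrist_force: [-0.6, 0.4, -3.6]
opening: 0.0521
grasp_force: 75.2
```

Call:
servo_tool(
  rows=[
    {"offset": [0, 0.01, 0.01], "yaw": 0, "claw": 0.6},
    {"offset": [0, 0.01, 0.02], "yaw": 0, "claw": 0.6},
    {"offset": [0, 0.01, 0.02], "yaw": 0, "claw": 0.6},
  ],
)

```text
time: 25.95
ee_pos: [0.6132, -0.0389, 0.0496]
tcp_rot: [180.0, 0.0, -178.0]
wrist_force: [-1.8, 1.3, 0.7]
opening: 0.0521
grasp_force: 75.6
```

Seated: the block's weight is now on the stack. Releasing and retreating.

Call:
servo_tool(
  rows=[
    {"offset": [0, 0, 0], "yaw": 0, "claw": 0},
    {"offset": [0, 0, 0], "yaw": 0, "claw": 0},
    {"offset": [0, 0, 0], "yaw": 0, "claw": 0},
    {"offset": [0, 0, -0.2], "yaw": 0, "claw": 0},
    {"offset": [0, 0, -0.6], "yaw": 0, "claw": 0},
    {"offset": [0, 0, -1], "yaw": 0, "claw": 0},
    {"offset": [0.5, 0.2, -1], "yaw": 0, "claw": 0},
    {"offset": [1, 0.5, -1], "yaw": 0, "claw": 0},
  ],
)

```text
time: 26.95
ee_pos: [0.5111, 0.0076, 0.1511]
tcp_rot: [-180.0, 0.1, -178.1]
wrist_force: [-0.5, 0.4, 1.0]
opening: 0.0855
grasp_force: 0.0
```

Call:
servo_tool(
  rows=[
    {"offset": [0.5, 0.5, 0], "yaw": 0, "claw": 0},
    {"offset": [1, 1, 0], "yaw": 0, "claw": 0},
    {"offset": [1, 1, 0], "yaw": 0, "claw": 0},
    {"offset": [1, 1, 0], "yaw": 0, "claw": 0},
  ],
)

```text
time: 27.45
ee_pos: [0.4082, 0.1045, 0.1507]
tcp_rot: [180.0, 0.1, -177.9]
wrist_force: [0.1, -0.1, 0.1]
opening: 0.0853
grasp_force: 0.0
```

```bash
python3 - <<'E'
from h import *
o=get_obs();print(o['time'],o['ee_pos'],o['wrist_force'])
p,d=camera('top');P=cloud('top',d);s=np.s_[175:252,310:376];z=P[s][...,2]
cv2.imwrite('pics/t6.png',cv2.resize(p[120:310,300:540][:,:,::-1],None,fx=3,fy=3,interpolation=2))
m=((abs(z-.042)<.003)).astype(np.uint8)
Q=P[s][30:50,27:40].reshape(-1,3);A=np.linalg.lstsq(np.c_[Q[:,:2],np.ones(len(Q))],Q[:,2],rcond=None)[0]
print(m.sum(),rect(P[s][m>0][:,:2]),np.median(Q[:,2]),'slopes',A[:2])
E
```

```text
27.45 [0.40824176 0.10452565 0.1507188 ] [ 0.12927889 -0.07612645  0.06850706]
1414 (array([611.6, -39.1]), array([91. , 73.9]), 1.9) 0.04164523459235486 slopes [ 0.00056798 -0.00704104]
```

View pics/t6.png

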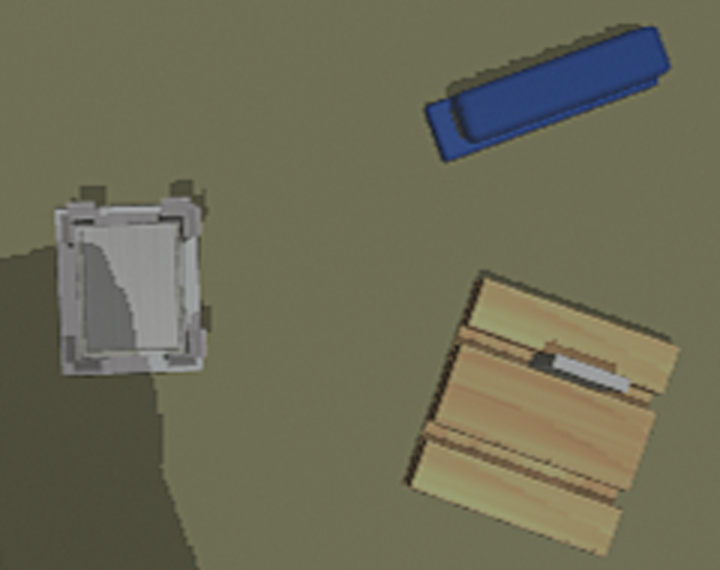

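The block lies flat in the stand (crop, 80–183, 222–352) with its top at 41.6 mm, against 42 mm expected. The sheet's slot is empty, and the short plate and stapler are where they were.

```bash
python3 -c "
from workcell import *
print(job_done())"
```

```text
the job is handed in; nothing more can be done
None
```

The sheet was laid flat on the bench and released. It was then lowered onto the block in the stand, the other block was lowered flat on top, and the job was handed in at about 27.5 s.

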